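# Empty a scoop tub of dowel offcuts into a tilt-out bin

## Robot

A 6-joint arm with a two-finger parallel gripper is mounted at the origin on the work surface; the furniture and walls round the work are solid. World frame = base frame: x ahead of the robot, y to its left, z up, the work surface at z = 0. Lengths are in m, angles in rad, forces in N, time in s.
With the tool pointing down it reaches from about 0.25 to 0.8 m from the base axis. Payload 3.9 kg.
Tool frame: the origin (TCP) lies between the finger pads; the fingertips stand 8 mm ahead of it and the grasp point (between the pads) lies 11 mm behind it; z points along the fingers, y is the line along which they close (so a half turn about z gives the same grasp; the last joint's range is limited). The gripper opens to 85 mm and grips with 20 to 120 N. Pads are 22 mm wide; open, the fingers measure 114 mm over their backs; the gripper's body (76 mm by 85 mm) begins 54 mm behind the grasp point. The pads swing forward as they close: fully open they stand 13 mm farther back than shut.
Start: joints at [1.27, 0.26, -0.138, 1.173, 0, 1.571], TCP at [0.156, 0.501, 0.239] pointing down, gripper open.
Joint ranges: [-2.78, 2.78], [-0.83, 1.72], [-1.28, 1.37], [-1.9, 2.12], [-1.57, 1.48], [-3.14, 3.14]. Speed limits (rad/s): [2.57, 2.57, 3.14, 3.14, 3.14, 3.14].

## Interface

Orientations are given as a rotation vector (axis times angle).
In Python, from rig import * gives the robot as it stands.
- The arm moves only by the tool drive_tool, never from a script. Its argument "deltas" is a list that holds one entry, the list of rows, each a list of 7 numbers: the shift along the world's x, y, z normalised to -1 to 1, where 1 is 0.04 m, then the turn, a rotation vector about the world's x, y, z normalised to -1 to 1, where 1 is 360 degrees, then the opening, from 0 (shut) to 1 (fully open). A call has 1 to 5 rows; each row shifts and turns the commanded pose from where the row before left it; what a row does not reach is not made up. A row lasts 1/12 s, in which the tool goes at most 41.7 mm and 7.16 degrees, less where a joint would pass 70% of its speed; a pose out of reach is approached as far as the arm can. A call with a number of a shift or a turn outside -1 to 1 is refused whole. A call with a gripper value outside its range is refused whole. The fingers move at their own pace and stop on an object; "grip_force" is the grip in N (left out, the last holds). Time passes only in rows, so rows that do not move let the fingers close. It gives the time, the measured TCP pose, the force, the opening and the grip force at its end, in the units of the state.
- get_state(): the state, without advancing time (a new reading comes with each control period).
- snapshot(name): name is "scene" or "top" or "wrist"; returns (picture, depth): 480x640x3 uint8, red, green, blue; 480x640 float32, m along the optical axis (not along the pixel's ray), 0 where there is no reading.
- camera_params(name): a dict with "fovy" (degrees; the focal length in pixels is half the picture's height over the tangent of half this angle, whatever the lens; pixels are square), "cx", "cy" (the principal point, pixels), "R" (3x3) and "t" (3): a world point X has camera coordinates R X + t; the wrist camera has in their place "hand_eye" (4x4, takes a point from camera to tool coordinates, whose origin is the TCP and whose axes are the flange's). Camera axes: x right, y down, z forward; pixel columns grow to the right and rows downward; lengths in m; the calibration is good to about 2 mm. A picture is of the moment at which its call begins: read the wrist's pose just before it. camera_params takes no time and is no camera call.
- hand_in(): hands the job in; it is judged then, once.
The state is a dict: "clock": time; "q": joint angles; "joint_velocities": joint speeds; "effort": joint torques, N m; "position": TCP position; "tool_rot": TCP orientation; "contact_force": force on the tool from outside, world axes, zero at the start; "ft_torque": the same for the moment, N m; "width": finger opening in m; "finger_force": force on a finger pad.
Only numpy, scipy, OpenCV 4.12 (cv2) and the standard library are available. Lean on these libraries where they do the work, as an engineer would, in place of code of your own. Each camera call takes 0.05 s, during which the arm holds its last target. There are 200 camera calls.

## Task

First pull the front of the tilt-out bin fully open to its stop. Then lift the blue tub of dowel offcuts out of its cradle by its swivelling crossbar and stand it upright on the bench clear of the cradle, with the offcuts still in it, and let go. Take the tub again by its two sides, pour all four offcuts into the tilted-out bin, and stand the empty tub upright on the bench again clear of the cradle; leave the bin open and do not disturb the tape measure, spring clamp or sanding block.

Things in the scene. Friction and masses are not known exactly. Their poses are not given: they have to be found in the camera images.
- bin_housing: Fixed plywood bin housing, 214 mm wide (its y), 130 mm deep (its x), 182 mm high, origin on the bench below the middle of its open front. Its front faces along its own -x; its body lies at x 0 to 130 mm.
- bin (a joint): The tilt-out bin's hinge, along the bottom front edge of the housing: 0 is shut, 0.55 rad is the open stop, growing as the top of the front comes out towards the housing's -x. Stiff hinge: about 3 N at the handle moves it and it stays where it is left.
- bin_hinge (a point): Point on the hinge line at the middle of the bin's lower front edge, 14 mm above the bench; its axes turn with the bin (x inward, y along the hinge, z up the front when shut).
- bin_handle (a point): Middle of the bin's steel bar handle: a round bar 10 mm thick and 110 mm long, parallel to the hinge, with a post at each end running back and down to the front. In the axes of bin_hinge it lies at x -58 mm, z 168 mm: 8 mm above the level of the top and 48 mm off the wooden front's outer face (front panel 188 mm wide, 160 mm high, 10 mm thick). Axes turn with the bin.
- bin_mouth (a point): Middle of the bin's open mouth, at x 45 mm, z 135 mm in the axes of bin_hinge; turns with the bin. The mouth is 166 mm wide along the hinge and 90 mm from the front panel (its top at z 160 mm) to the back wall (its top at x 93 mm, z 115 mm). Fully open, the front's top edge is about 150 mm above the bench and 88 mm out from the housing.
- bin_inside (a point): Middle of the space inside the bin, at x 45 mm, z 65 mm in the axes of bin_hinge; turns with the bin.
- cradle: Fixed wooden cradle, 160 x 92 mm: 6 mm base and two side cheeks 64 mm high that stand 3 mm from the tub's sides, with a small stop 18 mm high behind its rear, so in the cradle the tub's sides cannot be gripped. Its origin is on the bench below the tub's origin and its axes are parallel to the tub's; it reaches from x -95 to +65 mm.
- tub: Blue open-topped scoop tub, 0.22 kg empty, 140 mm long (its x), 60 mm wide (its y), side walls 70 mm high and 4 mm thick. Origin on the underside, z up. Upright flat sides from x -35 to 55 mm (full height); rear wall at x +55 mm; flat floor from x -35 to 55 mm; ahead of that a nose ramp rises 35 degrees to the pouring lip at x -85 mm, z 37 mm, so the offcuts leave over the nose when the tub is tipped nose-down by about 55 to 65 degrees. Starts on the cradle's 6 mm base.
- tub_bar: The tub's black crossbar; origin at its middle, at x 4 mm, y 0, z 64 mm in the tub's axes: 10 mm thick along the tub's x, 46 mm long along y, 18 mm high, so its top is 3 mm above the rim; nothing else of the tub rises above the 70 mm rim. It swivels freely about the tub's y axis, so the tub hangs level from it and cannot be tipped by it. Free space of at least 44 mm before and behind it, and about 30 mm below it to the offcuts.
- tub_lip (a point): Middle of the tub's pouring lip, at x -85 mm, z 37 mm in the tub's axes (it moves with the tub).
- tape: Yellow and black tape measure, 36x94x69 mm, loose bystander; origin at the underside centre.
- clamp: Black spring clamp with orange tips, 55x119x26 mm, loose bystander; origin at the underside centre.
- sander: Dark cork sanding block, 67x122x32 mm, loose bystander; origin at the underside centre.
- offcut_0: Round dowel offcut, 20 mm thick, 44 mm long along its y, 20 g, lying across the tub's floor; origin at its centre.
- offcut_1: Round dowel offcut, 20 mm thick, 40 mm long along its y, 20 g, lying across the tub's floor; origin at its centre.
- offcut_2: Round dowel offcut, 20 mm thick, 46 mm long along its y, 20 g, lying across the tub's floor; origin at its centre.
- offcut_3: Round dowel offcut, 20 mm thick, 42 mm long along its y, 20 g, lying across the tub's floor; origin at its centre.
Not all that is in view belongs to the job. What is meant by the tub is not green or purple, and is the smaller of those in its own colour.

How it is judged:
By the outcome, as a careful person would: the job done as asked, in the order asked, and still so for the second after the job is handed in, with the robot touching nothing.
It also fails if it takes over 67 s, if anything falls off the work surface, if the arm or the gripper's body presses on something with over 40 N, if the wrist force passes 120 N, or if a joint passes its speed limit or range.

## Working session

There is one attempt and no reset: what is moved stays moved. The work goes in short steps, Python scripts to look and compute and a tool call to move; the robot and the scene stay as the last step left them, time stands still between calls to the robot, and variables do not carry over. Pictures are saved under pics/ and viewed, at most 12 in all, crops included, and the job is handed in when it is done.

Besides the shell and the picture viewer there is one more tool, called after "Emit:" as a command line: name --argument value ..., lists and objects as JSON in quotes. drive_tool: Moves the arm, as the interface text tells. Scaled input: -1 to 1 covers 0.04 m each way for a shift and 360 degrees each way for a turn. Its arguments: {"type":"object","properties":{"deltas":{"type":"array"},"grip_force":{"type":"number"}},"required":["deltas"]}

```bash
ls; mkdir -p pics; cat > h.py <<'E'
from rig import *
import numpy as np, cv2
from scipy.spatial.transform import Rotation as Ro
def cloud(name):
    p=camera_params(name); s=get_state(); im,d=snapshot(name)
    f=240/np.tan(np.radians(p["fovy"])/2)
    v,u=np.mgrid[0:480,0:640]
    c=np.stack([(u-p["cx"])/f*d,(v-p["cy"])/f*d,d],-1)
    if "R" in p: w=(c-np.array(p["t"]))@np.array(p["R"])
    else:
        H=np.array(p["hand_eye"]); t=c@H[:3,:3].T+H[:3,3]
        w=t@Ro.from_rotvec(s["tool_rot"]).as_matrix().T+np.array(s["position"])
    w[d<=0]=np.nan
    return im,w
def save(n,im): cv2.imwrite("pics/"+n+".png",im[:,:,::-1])
E
python3 - <<'E'
from h import *
for n in ["scene","top"]:
    im,w=cloud(n); save(n+"0",im); np.save(n+"0.npy",w)
    p=camera_params(n);print(n,p["fovy"],p["t"])
s=get_state();print(s["clock"],s["position"],s["tool_rot"],s["width"])
E
```

```text
pics
scene 57.01982237257908 [0.52257091 0.1803987  1.42245842]
top 53.50722085237682 [0.15430427 0.53315662 1.33048317]
0.1 [0.15537427 0.50083997 0.23855145] [-4.70686286e-01 -3.10585600e+00  2.77642879e-03] 0.08539915276505493
```

View pics/scene0.png

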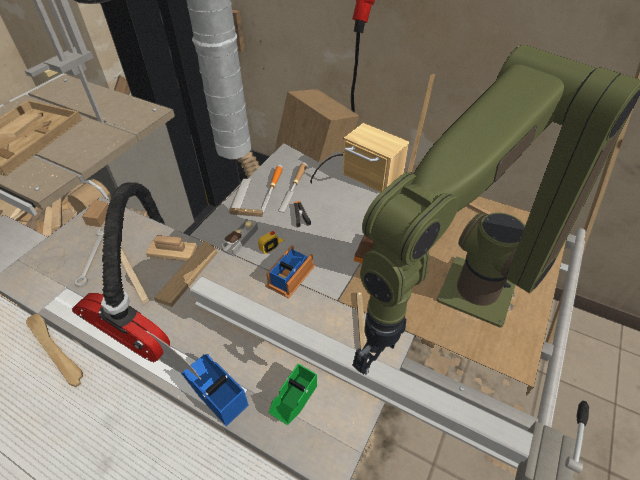

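View pics/top0.png

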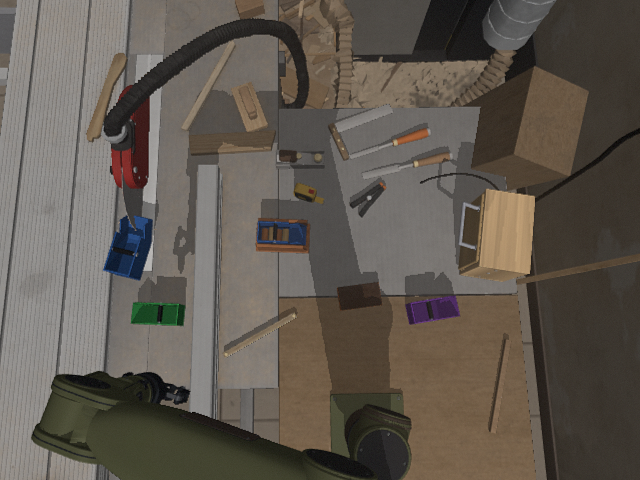

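The scene picture shows the blue tub in its cradle at about (290,270) and the bin with its bar handle at (375,155). The top view has the tub at (283,235), the bin at (500,235) with its handle at (468,225), the tape at (308,190), the clamp at (368,197) and the sander at (360,295). The larger blue tub at (128,245) is a decoy.

```bash
python3 - <<'E'
from h import *
for n,(a,b,c,d) in {"top":(250,205,545,290),}.items():
    w=np.load(n+"0.npy"); im=cv2.imread(f"pics/{n}0.png")[:,:,::-1].astype(int)
    R,G,B=im[...,0],im[...,1],im[...,2]
    reg=np.zeros(R.shape,bool); reg[205:265,245:320]=1
    blue=reg&(B>R+30)&(B>G+15)
    P=w[blue]; top=P[P[:,2]>0.066]
    print("blue rim",len(top),np.percentile(P[:,2],[5,50,95,99]),cv2.minAreaRect(top[:,:2].astype(np.float32)))
    print("blue all",cv2.minAreaRect(P[:,:2].astype(np.float32)))
    orange=reg&(R>B+40)&(R>100); P=w[orange];P=P[P[:,2]>0.045]; print("cheeks",np.percentile(P[:,2],[5,50,95]),cv2.minAreaRect(P[:,:2].astype(np.float32)))
    reg[:]=0; reg[180:290,455:545]=1
    P=w[reg]; t=P[(P[:,2]>0.172)&(P[:,2]<.19)]
    print("bin tops",np.percentile(P[:,2],[50,95,99]),len(t)); 
    h=P[(P[:,2]>0.165)]; 
    print("housing",cv2.minAreaRect(t[:,:2].astype(np.float32)),cv2.boxPoints(cv2.minAreaRect(t[:,:2].astype(np.float32))))
    for (u,v) in [(468,205),(465,215),(463,225),(462,235),(461,243),(490,230),(300,225),(278,235),(270,235),(306,235),(260,235),(282,220),(282,250),(308,190),(368,197),(360,295),(205,235),(205,300),(290,320),(210,180)]: print(u,v,w[v,u].round(4))
def crop(n,x0,y0,x1,y1,k,o):
    im=cv2.imread(f"pics/{n}0.png")[y0:y1,x0:x1]; return cv2.resize(im,None,fx=k,fy=k,interpolation=cv2.INTER_CUBIC)
a=crop("top",240,170,380,310,3,0); b=crop("top",440,170,560,310,3,0)
cv2.imwrite("pics/c1.png",np.hstack([a,b]))
E
```

```text
blue rim 157 [nan nan nan nan] ((0.5567709803581238, 0.24249564111232758), (0.12227671593427658, 0.06159156560897827), 86.54788208007812)
blue all ((0.5584250092506409, 0.2339978963136673), (0.13901543617248535, 0.06273957341909409), 86.39628601074219)
cheeks [0.05632173 0.06245202 0.06712097] ((0.5547122955322266, 0.23830503225326538), (0.13084320724010468, 0.0834113210439682), 87.4636459350586)
bin tops [nan nan nan] 4360
housing ((0.5354959964752197, -0.3418591320514679), (0.19633226096630096, 0.21565745770931244), 79.9595718383789) [[ 0.4122041  -0.41972268]
 [ 0.62455875 -0.45732105]
 [ 0.6587879  -0.2639956 ]
 [ 0.44643325 -0.22639722]]
468 205 [ 0.5999 -0.2721  0.1822]
465 215 [ 0.6082 -0.3093  0.0429]
463 225 [ 0.5437 -0.2525  0.1883]
462 235 [ 0.5181 -0.2498  0.1822]
461 243 [ 0.4959 -0.2443  0.186 ]
490 230 [ 0.5299 -0.3236  0.1857]
300 225 [0.5793 0.1799 0.0613]
278 235 [0.5579 0.2462 0.0265]
270 235 [0.5571 0.2696 0.0313]
306 235 [0.5616 0.1631 0.0045]
260 235 [0.5575 0.2992 0.0312]
282 220 [0.594  0.2321 0.0649]
282 250 [0.514  0.2349 0.0176]
308 190 [0.6849 0.1554 0.0625]
368 197 [ 0.6713 -0.0253  0.0292]
360 295 [0.3769 0.0086 0.0281]
205 235 [0.5473 0.4495 0.0871]
205 300 [0.3632 0.443  0.0902]
290 320 [0.3084 0.2119 0.0179]
210 180 [0.7105 0.4399 0.0884]
```

View pics/c1.png

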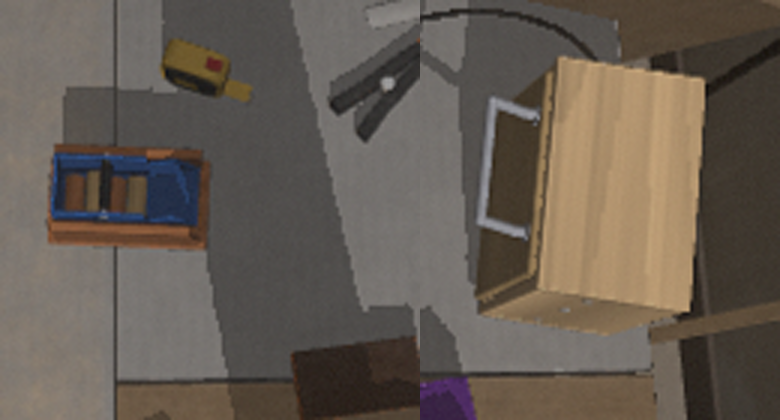

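The left half of the crop shows the tub with its rear at left (world +y) and its nose towards the bin. The bar is near (105,190). The right half shows the bin handle from (495,98) to (482,222).

The measurements put the tub at about (0.559, 0.249) with yaw about 87° and the handle middle at about (0.55, -0.25). These match the given sizes, so I'm moving to above the handle.

Emit:
drive_tool --deltas '[[[0.395, -0.75, 0.06, 0, 0, 0.0008, 1], [0.395, -0.75, 0.06, 0, 0, 0.0008, 1], [0.395, -0.75, 0.06, 0, 0, 0.0008, 1], [0.395, -0.75, 0.06, 0, 0, 0.0008, 1], [0.395, -0.75, 0.06, 0, 0, 0.0008, 1]]]'

```text
clock: 0.52
position: [0.2347, 0.3497, 0.2509]
tool_rot: [-0.43, -3.112, 0.002]
contact_force: [1.5, -0.3, 0.1]
width: 0.0857
finger_force: 0.0
```

Emit:
drive_tool --deltas '[[[0.395, -0.75, 0.06, 0, 0, 0.0008, 1], [0.395, -0.75, 0.06, 0, 0, 0.0008, 1], [0.395, -0.75, 0.06, 0, 0, 0.0008, 1], [0.395, -0.75, 0.06, 0, 0, 0.0008, 1], [0.395, -0.75, 0.06, 0, 0, 0.0008, 1]]]'

```text
clock: 0.93
position: [0.3136, 0.1997, 0.2632]
tool_rot: [-0.391, -3.117, 0.0]
contact_force: [1.0, 0.9, -0.1]
width: 0.0855
finger_force: 0.0
```

Emit:
drive_tool --deltas '[[[0.395, -0.75, 0.06, 0, 0, 0.0008, 1], [0.395, -0.75, 0.06, 0, 0, 0.0008, 1], [0.395, -0.75, 0.06, 0, 0, 0.0008, 1], [0.395, -0.75, 0.06, 0, 0, 0.0008, 1], [0.395, -0.75, 0.06, 0, 0, 0.0008, 1]]]'

```text
clock: 1.35
position: [0.3927, 0.0497, 0.2752]
tool_rot: [-0.353, -3.121, -0.0]
contact_force: [0.8, 1.0, 0.8]
width: 0.0855
finger_force: 0.0
```

Emit:
drive_tool --deltas '[[[0.395, -0.75, 0.06, 0, 0, 0.0008, 1], [0.395, -0.75, 0.06, 0, 0, 0.0008, 1], [0.395, -0.75, 0.06, 0, 0, 0.0008, 1], [0.395, -0.75, 0.06, 0, 0, 0.0008, 1], [0.395, -0.75, 0.06, 0, 0, 0.0008, 1]]]'

```text
clock: 1.77
position: [0.4717, -0.1003, 0.287]
tool_rot: [-0.314, -3.125, -0.0]
contact_force: [-0.2, 0.7, 0.4]
width: 0.0854
finger_force: 0.0
```

Emit:
drive_tool --deltas '[[[0.395, -0.75, 0.06, 0, 0, 0.0008, 1], [0.395, -0.75, 0.06, 0, 0, 0.0008, 1], [0.395, -0.75, 0.06, 0, 0, 0.0008, 1], [0.395, -0.75, 0.06, 0, 0, 0.0008, 1], [0.395, -0.75, 0.06, 0, 0, 0.0008, 0.5]]]'

```text
clock: 2.18
position: [0.5507, -0.2501, 0.2988]
tool_rot: [-0.275, -3.129, -0.001]
contact_force: [0.3, 0.4, -0.3]
width: 0.0753
finger_force: 0.0
```

```bash
python3 - <<'E'
from h import *
im,w=cloud("wrist"); save("w1",im); np.save("w1.npy",w)
s=get_state();print(s["clock"],s["position"],s["q"],s["width"],camera_params("wrist")["hand_eye"])
print(Ro.from_rotvec(s["tool_rot"]).as_matrix().round(3))
im,w=cloud("top"); save("t1",im); np.save("t1.npy",w)
E
```

```text
2.2333 [ 0.55400485 -0.25585648  0.29778634] [-0.43087885  0.39498178  0.21195777  1.38428236 -0.00345721 -0.25241208] 0.06885740995703535 [[ 1.80614810e-04 -9.54307665e-01 -2.98825782e-01  7.62852295e-02]
 [ 9.99999727e-01  3.86357241e-04 -6.29426665e-04  1.26739462e-03]
 [ 7.16120196e-04 -2.98825587e-01  9.54307475e-01 -1.35533514e-01]
 [ 0.00000000e+00  0.00000000e+00  0.00000000e+00  1.00000000e+00]]
[[-0.984  0.178  0.002]
 [ 0.178  0.984 -0.005]
 [-0.003 -0.004 -1.   ]]
```

View pics/w1.png

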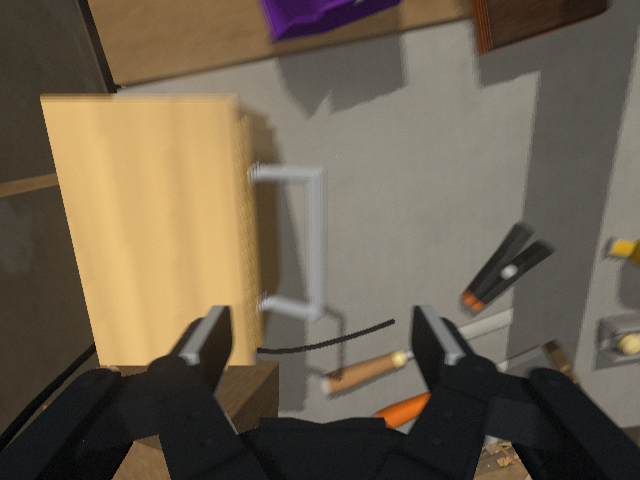

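The wrist view shows the handle bar upright from (316,175) to (316,310). It lies parallel to the pads and close to the middle between the fingers, at x≈325.

```bash
python3 - <<'E'
from h import *
w=np.load("w1.npy"); im=cv2.imread("pics/w1.png").astype(int)
R=w[150:330,240:345].reshape(-1,3); r=R[(R[:,2]>.165)&(R[:,2]<.20)]
for v in (180,200,220,240,260,280,300):
    row=w[v,300:340]; m=(row[:,2]>.15); print(v,row[m].mean(0).round(4) if m.any() else None, m.sum())
t=w[100:360,50:236].reshape(-1,3); t=t[(t[:,2]>.17)]; print("roof",np.nanmedian(t[:,2]))
for v in (110,200,300,355):
    row=w[v,30:300]; m=(row[:,2]>.172)&(row[:,2]<.195); a=np.where(m)[0]; print(v,30+a.min(),row[a.min()].round(4))
    b=[i for i in a if i+30<245]; print(30+max(b),row[max(b)].round(4))
w=np.load("t1.npy"); P=w[200:300,320:460].reshape(-1,3); q=P[(P[:,0]>.44)&(P[:,0]<.6)&(P[:,1]>-.1)&(P[:,1]<.1)]; print(np.percentile(q[:,2],[1,50,99]))
E
```

```text
180 [ 0.5032 -0.2413  0.1864] 14
200 [ 0.5172 -0.2437  0.1866] 14
220 [ 0.5316 -0.2467  0.1866] 13
240 [ 0.5465 -0.2493  0.1868] 13
260 [ 0.5621 -0.2521  0.1866] 13
280 [ 0.5782 -0.2546  0.1867] 12
300 [ 0.5961 -0.2628  0.1825] 18
roof 0.18300724911719168
110 43 [ 0.4247 -0.4186  0.1822]
240 [ 0.4477 -0.2875  0.1795]
200 63 [ 0.4851 -0.429   0.1826]
244 [ 0.5081 -0.2988  0.1829]
300 85 [ 0.564  -0.443   0.1829]
244 [ 0.586  -0.3179  0.1831]
355 98 [ 0.6142 -0.4511  0.1831]
244 [ 0.6355 -0.3301  0.1832]
[-0.00748072 -0.00066767  0.00639328]
```

Emit:
drive_tool --deltas '[[[0, 0, -0.6, 0, 0, 0, 0.5], [0, 0, -0.65, 0, 0, 0, 0.5], [0, 0, -0.65, 0, 0, 0, 0.5], [0, 0, -0.65, 0, 0, 0, 0.5], [0, 0, -0.65, 0, 0, 0, 0.5]]]' --grip_force 30

```text
clock: 2.7
position: [0.5498, -0.2477, 0.1698]
tool_rot: [-0.274, -3.129, -0.001]
contact_force: [-0.1, -0.1, 0.6]
width: 0.0425
finger_force: 0.0
```

Emit:
drive_tool --deltas '[[[0, 0, 0, 0, 0, 0, 0], [0, 0, 0, 0, 0, 0, 0], [0, 0, 0, 0, 0, 0, 0], [0, 0, 0, 0, 0, 0, 0], [0, 0, 0, 0, 0, 0, 0]]]'

```text
clock: 3.12
position: [0.5503, -0.249, 0.1722]
tool_rot: [-0.275, -3.129, 0.002]
contact_force: [-3.4, -1.2, -4.0]
width: 0.0088
finger_force: 29.4
```

Emit:
drive_tool --deltas '[[[0.034, 0.193, -0.079, 0, 0, 0, 0], [0.034, 0.193, -0.079, 0, 0, 0, 0], [0.033, 0.185, -0.096, 0, 0, 0, 0], [0.033, 0.185, -0.096, 0, 0, 0, 0]]]'

```text
clock: 3.45
position: [0.5556, -0.2194, 0.1586]
tool_rot: [0.276, 3.129, -0.005]
contact_force: [-3.6, -4.7, -3.2]
width: 0.0087
finger_force: 29.2
```

Emit:
drive_tool --deltas '[[[0.031, 0.175, -0.114, 0, 0, 0, 0], [0.031, 0.175, -0.114, 0, 0, 0, 0], [0.029, 0.164, -0.13, 0, 0, 0, 0], [0.029, 0.164, -0.13, 0, 0, 0, 0]]]'

```text
clock: 3.78
position: [0.5604, -0.1918, 0.1388]
tool_rot: [0.276, 3.129, -0.004]
contact_force: [-4.5, -2.7, -1.3]
width: 0.0086
finger_force: 29.1
```

Emit:
drive_tool --deltas '[[[0.027, 0.15, -0.145, 0, 0, 0, 0], [0.027, 0.15, -0.145, 0, 0, 0, 0], [0.024, 0.137, -0.16, 0, 0, 0, 0], [0.024, 0.137, -0.16, 0, 0, 0, 0], [0, 0, 0, 0, 0, 0, 0]]]'

```text
clock: 4.2
position: [0.5648, -0.1737, 0.1182]
tool_rot: [0.278, 3.126, -0.022]
contact_force: [-12.4, -13.8, 18.8]
width: 0.0089
finger_force: 32.4
```

Emit:
drive_tool --deltas '[[[0, -0.1, 0.1, 0, 0, 0, 0.5], [0, 0, 0, 0, 0, 0, 0.5], [0, 0, 0, 0, 0, 0, 0.5], [0, 0, 0.2, 0, 0, 0, 0.5], [0, 0, 0.5, 0, 0, 0, 0.5]]]'

```text
clock: 4.62
position: [0.5631, -0.171, 0.1432]
tool_rot: [-0.273, -3.124, -0.003]
contact_force: [-0.7, -0.2, -0.5]
width: 0.0426
finger_force: 0.0
```

Emit:
drive_tool --deltas '[[[0, 0, 0.9, 0, 0, 0, 0.5], [0, 0, 0.9, 0, 0, 0, 0.5], [0, 0.4, 0.6, 0, 0, 0, 0.5], [-0.01, 0.85, 0.1, 0, 0, 0.0016, 0.5], [-0.01, 0.85, 0, 0, 0, 0.0016, 0.5]]]'

```text
clock: 5.03
position: [0.5661, -0.0878, 0.2486]
tool_rot: [0.245, 3.126, 0.001]
contact_force: [0.7, -0.0, 0.2]
width: 0.0427
finger_force: 0.0
```

Emit:
drive_tool --deltas '[[[-0.01, 0.85, 0, 0, 0, 0.0016, 0.5], [-0.01, 0.85, 0, 0, 0, 0.0016, 0.5], [-0.01, 0.85, 0, 0, 0, 0.0016, 0.5], [-0.01, 0.85, 0, 0, 0, 0.0016, 0.5], [-0.01, 0.85, 0, 0, 0, 0.0016, 0.5]]]'

```text
clock: 5.45
position: [0.5618, 0.0841, 0.2457]
tool_rot: [0.163, 3.137, 0.001]
contact_force: [0.9, -0.2, 0.0]
width: 0.0428
finger_force: 0.0
```

Emit:
drive_tool --deltas '[[[-0.01, 0.85, 0, 0, 0, 0.0016, 0.6], [-0.01, 0.85, 0, 0, 0, 0.0016, 0.6], [-0.01, 0.85, 0, 0, 0, 0.0016, 0.6], [-0.01, 0.85, 0, 0, 0, 0.0016, 0.6], [-0.01, 0.85, 0, 0, 0, 0.0016, 0.6]]]'

```text
clock: 5.87
position: [0.5595, 0.2543, 0.2456]
tool_rot: [-0.083, -3.14, -0.001]
contact_force: [0.5, -0.1, -1.1]
width: 0.0514
finger_force: 0.0
```

```bash
python3 - <<'E'
from h import *
im,w=cloud("wrist"); im,w=cloud("wrist"); save("w2",im); np.save("w2.npy",w)
s=get_state();print(s["clock"],s["position"],s["q"],s["width"])
print(Ro.from_rotvec(s["tool_rot"]).as_matrix().round(3))
im2,w2=cloud("top"); save("t2",im2); np.save("t2.npy",w2)
cv2.imwrite("pics/m2.png",np.hstack([cv2.resize(im[:,:,::-1],(440,330)),cv2.resize(im2[190:290,430:545,::-1],(350,330))]))
E
```

```text
5.9667 [0.55956187 0.25741433 0.24509281] [0.42979687 0.41599007 0.10953859 1.26306307 0.0026918  0.47768225] 0.05134452106545723
[[-0.999  0.048  0.   ]
 [ 0.048  0.999  0.003]
 [ 0.     0.003 -1.   ]]
```

View pics/m2.png

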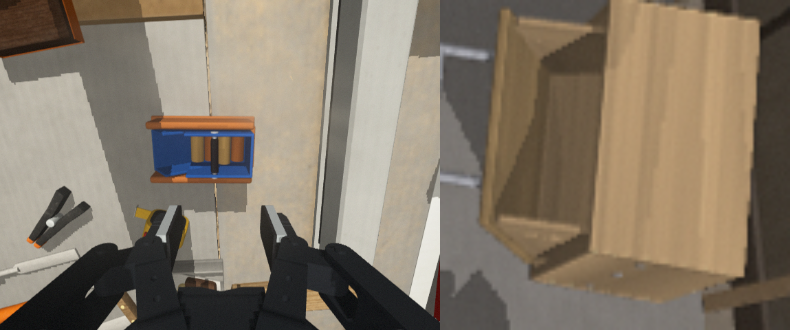

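The left half shows the tub under the tool, with the black bar at about (215,155), which is (313,225) in the full picture, and four offcuts on the floor. The right half shows the bin tilted open. I'll measure both.

```bash
python3 - <<'E'
from h import *
w=np.load("w2.npy"); im=cv2.imread("pics/w2.png")[:,:,::-1].astype(int)
reg=np.zeros(im.shape[:2],bool); reg[185:265,295:335]=1
bl=reg&(im.max(2)<60); P=w[bl]; P=P[(P[:,2]>.06)&(P[:,2]<.09)]
print(len(P),P.mean(0),P.min(0),P.max(0), np.percentile(P[:,2],90)); print(cv2.minAreaRect(P[:,:2].astype(np.float32)))
reg[:]=0; reg[160:275,210:385]=1
b=reg&(im[...,2]>im[...,0]+40); P=w[b]; P=P[P[:,2]>.068]; print("rim",len(P),np.median(P[:,2]),cv2.minAreaRect(P[:,:2].astype(np.float32)))
w=np.load("t2.npy")[185:295,425:520].reshape(-1,3); o=np.array([.174,.985]); H=np.array([.5415,-.3075])
u=(w[:,:2]-H)@o; s=(w[:,:2]-H)@np.array([.985,-.174]); m=(u>70)&(u<.1)
for a in (.06,.07,.08,.085,.09,.095,.1,.13,.135,.14,.145):
    k=(abs(u-a)<.003)&(abs(s)<.075)&(w[:,2]>.03); print(a,k.sum(),w[k,2].max().round(3) if k.any() else None)
E
```

```text
497 [0.55842472 0.25414463 0.07955094] [0.53626888 0.24776292 0.0612553 ] [0.58484965 0.25912954 0.0817589 ] 0.08084576701056191
((0.5607680678367615, 0.2543196976184845), (0.009648858569562435, 0.048975005745887756), 85.91452026367188)
rim 1549 0.07641184033662615 ((0.5587621927261353, 0.24435685575008392), (0.12040860205888748, 0.061262957751750946), 86.85540771484375)
0.06 60 0.121
0.07 63 0.139
0.08 98 0.153
0.085 142 0.153
0.09 63 0.152
0.095 18 0.136
0.1 13 0.136
0.13 46 0.135
0.135 93 0.137
0.14 50 0.136
0.145 0 None
```

Emit:
drive_tool --deltas '[[[0.01, 0.07, -0.9, 0, 0, 0, 0.4], [0, 0, -0.9, 0, 0, 0, 0.4], [0, 0, -0.9, 0, 0, 0, 0.4], [0, 0, -0.9, 0, 0, 0, 0.4], [0, 0, -0.5, 0, 0, 0, 0.4]]]' --grip_force 50

```text
clock: 6.43
position: [0.5579, 0.2525, 0.0775]
tool_rot: [-0.087, -3.135, 0.004]
contact_force: [-1.5, -0.6, 0.2]
width: 0.0344
finger_force: 0.0
```

Emit:
drive_tool --deltas '[[[0, 0, -0.34, 0, 0, 0, 0.4], [0, 0, -0.2, 0, 0, 0, 0.4], [0, 0, 0, 0, 0, 0, 0.1], [0, 0, 0, 0, 0, 0, 0], [0, 0, 0, 0, 0, 0, 0]]]'

```text
clock: 6.85
position: [0.5612, 0.2545, 0.0609]
tool_rot: [0.086, 3.139, 0.001]
contact_force: [-0.1, -0.4, -2.5]
width: 0.009
finger_force: 52.0
```

Emit:
drive_tool --deltas '[[[0, 0, 0, 0, 0, 0, 0], [0, 0, 0, 0, 0, 0, 0]]]'

```text
clock: 7.02
position: [0.5609, 0.2547, 0.0607]
tool_rot: [0.086, 3.139, 0.001]
contact_force: [0.3, 0.1, -3.8]
width: 0.0091
finger_force: 52.0
```

Emit:
drive_tool --deltas '[[[0, 0, 0.2, 0, 0, 0, 0], [0, 0, 0.4, 0, 0, 0, 0], [0, 0, 0.6, 0, 0, 0, 0], [0, 0, 0.7, 0, 0, 0, 0], [0, 0, 0.6, 0, 0, 0, 0]]]'

```text
clock: 7.43
position: [0.5604, 0.2547, 0.162]
tool_rot: [0.085, 3.14, 0.001]
contact_force: [0.2, 0.1, -2.2]
width: 0.0088
finger_force: 52.1
```

Emit:
drive_tool --deltas '[[[0, 0, 0.4, 0, 0, 0, 0], [0, 0, 0.1, 0, 0, 0, 0], [-0.11, -0.3, 0, 0, 0, 0, 0], [-0.11, -0.5, 0, 0, 0, 0, 0], [-0.11, -0.7, 0, 0, 0, 0, 0]]]'

```text
clock: 7.85
position: [0.5459, 0.1946, 0.1784]
tool_rot: [-0.081, -3.139, 0.0]
contact_force: [0.3, -0.1, -2.9]
width: 0.009
finger_force: 52.1
```

Emit:
drive_tool --deltas '[[[-0.11, -0.75, 0, 0, 0, 0, 0], [-0.11, -0.75, 0, 0, 0, 0, 0], [-0.11, -0.75, 0, 0, 0, 0, 0], [-0.11, -0.7, 0, 0, 0, 0, 0], [-0.11, -0.5, 0, 0, 0, 0, 0]]]'

```text
clock: 8.27
position: [0.5227, 0.0535, 0.1782]
tool_rot: [-0.088, -3.137, 0.003]
contact_force: [0.8, 0.0, -2.0]
width: 0.0092
finger_force: 52.1
```

Emit:
drive_tool --deltas '[[[-0.11, -0.3, 0, 0, 0, 0, 0], [0, 0, -0.3, 0, 0, 0, 0], [0, 0, -0.6, 0, 0, 0, 0], [0, 0, -0.7, 0, 0, 0, 0], [0, 0, -0.6, 0, 0, 0, 0]]]'

```text
clock: 8.68
position: [0.5195, 0.0443, 0.09]
tool_rot: [-0.086, -3.139, -0.0]
contact_force: [0.1, 0.3, -3.6]
width: 0.0091
finger_force: 52.2
```

Emit:
drive_tool --deltas '[[[0, 0, -0.4, 0, 0, 0, 0], [0, 0, -0.2, 0, 0, 0, 0], [0, 0, -0.1, 0, 0, 0, 0], [0, 0, 0, 0, 0, 0, 0], [0, 0, 0, 0, 0, 0, 0]]]'

```text
clock: 9.1
position: [0.5212, 0.0446, 0.0644]
tool_rot: [0.085, 3.14, 0.0]
contact_force: [-0.4, -0.3, -2.9]
width: 0.009
finger_force: 52.2
```

```bash
python3 - <<'E'
from h import *
im,w=cloud("scene"); save("s3",im); np.save("s3.npy",w)
s=get_state();print(s["clock"],s["position"],s["contact_force"])
cv2.imwrite("pics/s3c.png",cv2.resize(im[170:320,220:420,::-1],(800,600)))
E
```

```text
9.15 [0.52170579 0.04468317 0.06475272] [-0.09669802  0.10539552 -2.37248012]
```

View pics/s3c.png

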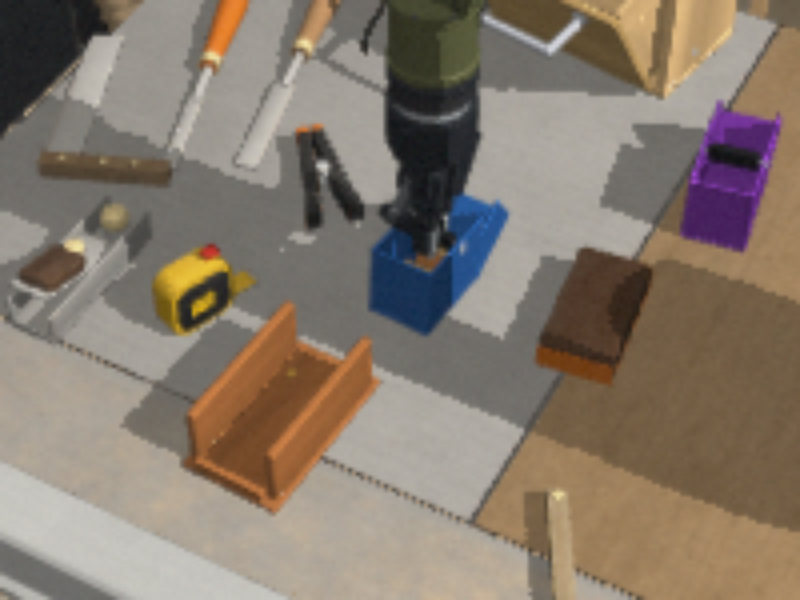

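The picture shows the tub hanging level above the bench, clear of the cradle and the loose objects. I'll lower the last centimetre.

Emit:
drive_tool --deltas '[[[0, 0, -0.15, 0, 0, 0, 0], [0, 0, -0.08, 0, 0, 0, 0], [0, 0, -0.04, 0, 0, 0, 0], [0, 0, 0, 0, 0, 0, 0]]]'

```text
clock: 9.48
position: [0.5239, 0.0495, 0.0572]
tool_rot: [0.082, 3.134, 0.018]
contact_force: [-4.3, 12.0, 22.7]
width: 0.0092
finger_force: 56.0
```

Emit:
drive_tool --deltas '[[[0, 0, -0.04, 0, 0, 0, 0], [0, 0, 0, 0, 0, 0, 0]]]'

```text
clock: 9.65
position: [0.5241, 0.0508, 0.0565]
tool_rot: [0.081, 3.133, 0.023]
contact_force: [-6.5, 15.6, 27.5]
width: 0.0091
finger_force: 56.8
```

Emit:
drive_tool --deltas '[[[0, 0, 0.11, 0, 0, 0, 0], [0, 0, 0, 0, 0, 0, 0]]]'

```text
clock: 9.82
position: [0.5234, 0.0464, 0.0588]
tool_rot: [0.083, 3.134, 0.006]
contact_force: [-2.2, 6.4, 12.8]
width: 0.0086
finger_force: 54.3
```

Emit:
drive_tool --deltas '[[[0, 0, 0.04, 0, 0, 0, 0.4], [0, 0, 0, 0, 0, 0, 0.4], [0, 0, 0, 0, 0, 0, 0.4], [0, 0, 0.3, 0, 0, 0, 0.4], [0, 0, 0.7, 0, 0, 0, 0.4]]]'

```text
clock: 10.23
position: [0.5173, 0.0438, 0.0941]
tool_rot: [-0.086, -3.132, 0.002]
contact_force: [0.1, -0.4, 0.4]
width: 0.0337
finger_force: 0.0
```

Emit:
drive_tool --deltas '[[[0, 0, 0.9, 0, 0, 0, 0.4], [0, 0, 0.9, 0, 0, 0, 0.7], [0, 0, 0.9, 0, 0, 0, 1], [0, 0, 0.4, 0, 0, 0, 1], [0, 0, 0, 0, 0, 0, 1]]]'

```text
clock: 10.65
position: [0.5236, 0.0442, 0.2256]
tool_rot: [0.086, 3.132, 0.0]
contact_force: [0.8, -0.1, 0.8]
width: 0.0802
finger_force: 0.0
```

```bash
python3 - <<'E'
from h import *
im,w=cloud("wrist"); save("w4",im); np.save("w4.npy",w)
s=get_state();print(s["clock"],s["position"],s["q"],s["width"])
im=im.astype(int)
b=(im[...,2]>im[...,0]+40)&(im[...,2]>80); P=w[b]; P=P[(P[:,2]>.058)&(P[:,2]<.085)]; print("rim",len(P),np.percentile(P[:,2],[5,50,95]),cv2.minAreaRect(P[:,:2].astype(np.float32)))
Q=w[b];Q=Q[(Q[:,2]>-.02)&(Q[:,2]<.1)];print("all",cv2.minAreaRect(Q[:,:2].astype(np.float32)))
E
```

```text
10.7 [0.52232526 0.04415903 0.22310566] [ 8.47420149e-02  2.62911465e-01 -1.77022808e-01  1.12657630e+00
 -6.70204314e-04  1.39794642e-01] 0.08541730624123055
rim 1968 [0.05991332 0.070509   0.07197027] ((0.4644321799278259, -0.042717933654785156), (0.3470248281955719, 0.1112465187907219), 57.29826736450195)
all ((0.4639433026313782, -0.0429278165102005), (0.3471323549747467, 0.12255696207284927), 54.93303680419922)
```

View pics/w4.png

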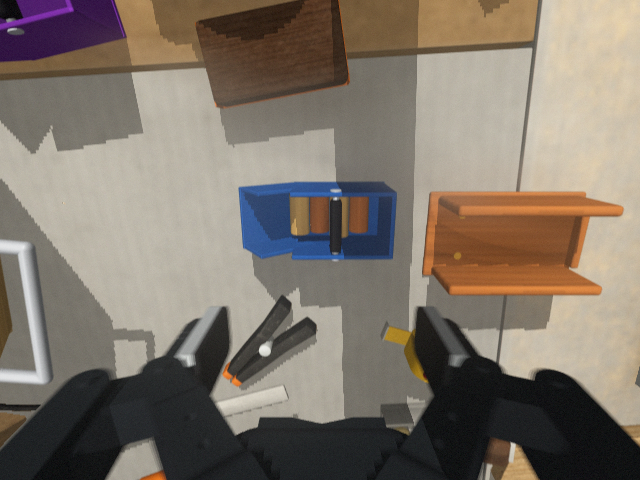

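The tub stands upright on the bench with all four offcuts inside and the bar at (336,225). The clamp's nearest end is at (287,300) and the sander's at (217,100). I'll measure the tub and the clearances.

```bash
python3 - <<'E'
from h import *
w=np.load("w4.npy"); im=cv2.imread("pics/w4.png")[:,:,::-1].astype(int)
reg=np.zeros(im.shape[:2],bool); reg[170:275,225:410]=1
b=reg&(im[...,2]>im[...,0]+40)&(im[...,2]>80); Q=w[b]; P=Q[(Q[:,2]>.066)]
r=cv2.minAreaRect(P[:,:2].astype(np.float32)); print("rim",np.median(P[:,2]),r); r=cv2.minAreaRect(Q[:,:2].astype(np.float32));print("all",r,cv2.boxPoints(r))
k=reg&(im.max(2)<60);P=w[k];P=P[P[:,2]>.064];print("bar",cv2.minAreaRect(P[:,:2].astype(np.float32)),P[:,2].max())
for u,v in [(287,300),(313,325),(388,332),(217,102),(348,82),(425,275),(265,255)]: print(u,v,w[v,u].round(3))
E
```

```text
rim 0.07072761492445609 ((0.5214771032333374, 0.04858085513114929), (0.1191975474357605, 0.06031636893749237), 87.16146087646484)
all ((0.5296404361724854, 0.03810605779290199), (0.13924722373485565, 0.07700492441654205), 86.91932678222656) [[ 0.4874519  -0.02934774]
 [ 0.5643456  -0.03348613]
 [ 0.57182896  0.10555986]
 [ 0.49493527  0.10969825]]
bar ((0.5216183066368103, 0.05744124948978424), (0.009481786750257015, 0.044424932450056076), 87.20999145507812) 0.07576234155841774
287 300 [0.621 0.001 0.006]
313 325 [0.652 0.029 0.011]
388 332 [0.666 0.114 0.01 ]
217 102 [ 0.414 -0.04   0.033]
348 82 [0.402 0.076 0.016]
425 275 [0.602 0.157 0.001]
265 255 [ 0.546 -0.006  0.068]
```

Emit:
drive_tool --deltas '[[[0, 0.06, 0, 0, 0, 0.0192, 1], [0, 0.06, 0, 0, 0, 0.0192, 1], [0, 0.06, 0, 0, 0, 0.0192, 1], [0, 0.06, 0, 0, 0, 0.0192, 1], [0, 0.07, 0, 0, 0, 0.0192, 1]]]' --grip_force 80

```text
clock: 11.12
position: [0.5194, 0.0565, 0.2189]
tool_rot: [0.858, -3.017, -0.0]
contact_force: [0.2, -0.1, -0.0]
width: 0.0855
finger_force: 0.0
```

Emit:
drive_tool --deltas '[[[0.03, 0, 0, 0, 0, 0.0192, 1], [0, 0, 0, 0, 0, 0.0192, 1], [0, 0, 0, 0, 0, 0.0192, 1], [0, 0, 0, 0, 0, 0.0192, 1], [0, 0, 0, 0, 0, 0.0192, 1]]]'

```text
clock: 11.53
position: [0.5206, 0.0564, 0.2188]
tool_rot: [1.716, -2.626, -0.002]
contact_force: [-0.1, -0.7, -0.1]
width: 0.0855
finger_force: 0.0
```

Emit:
drive_tool --deltas '[[[0, 0, 0, 0, 0, 0.0192, 1], [0, 0, 0, 0, 0, 0.0192, 1], [0, 0, 0, 0, 0, 0.0192, 1]]]'

```text
clock: 11.78
position: [0.5206, 0.0564, 0.2188]
tool_rot: [2.161, -2.275, -0.004]
contact_force: [1.2, 0.3, 0.0]
width: 0.0855
finger_force: 0.0
```

Emit:
drive_tool --deltas '[[[0, 0, 0, -0.01735, 0.0009, 0, 1], [0, 0, 0, -0.01735, 0.0009, 0, 1], [0, 0, 0, -0.01735, 0.0009, 0, 1], [0, 0, 0, -0.01735, 0.0009, 0, 1], [0, 0, 0, 0, 0, 0, 1]]]'

```text
clock: 12.2
position: [0.5206, 0.0591, 0.2171]
tool_rot: [1.92, -2.02, 0.425]
contact_force: [-0.3, 2.1, -1.1]
width: 0.0854
finger_force: 0.0
```

```bash
python3 - <<'E'
from h import *
im,w=cloud("wrist"); save("w5",im); np.save("w5.npy",w)
s=get_state();print(s["clock"],s["position"],s["q"],s["width"]); print(Ro.from_rotvec(s["tool_rot"]).as_matrix().round(3))
print([get_state()["position"].round(4) for _ in range(3)])
E
```

```text
12.25 [0.52072981 0.05832379 0.21786001] [ 0.34603379  0.38696313 -0.09160797  1.27635248 -0.40032896 -1.13547338] 0.0853361921730951
[[-0.046 -0.999 -0.026]
 [-0.904  0.053 -0.424]
 [ 0.425  0.004 -0.905]]
[array([0.5207, 0.0583, 0.2179]), array([0.5207, 0.0583, 0.2179]), array([0.5207, 0.0583, 0.2179])]
```

View pics/w5.png

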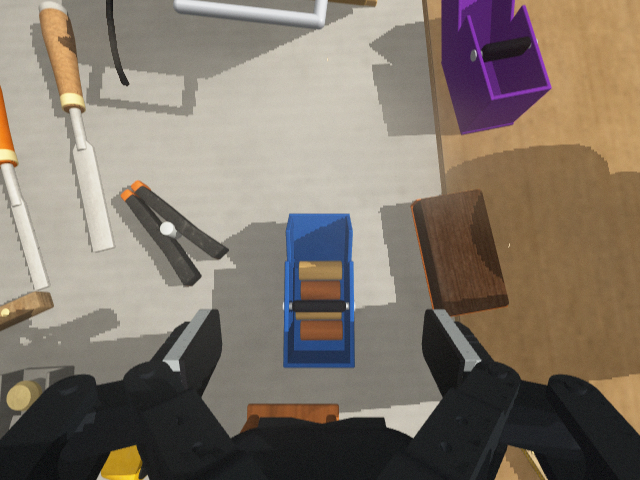

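The wrist view shows the tub centred at x≈320 between the fingers, which sit at about 200 and 445. The clamp and sander are clear of both, so I'm descending and gripping the sides.

Emit:
drive_tool --deltas '[[[0.02, -0.03, -0.9, 0, 0, 0, 1], [0, 0, -0.9, 0, 0, 0, 1], [0, 0, -0.9, 0, 0, 0, 1], [0, 0, -0.8, 0, 0, 0, 1], [0, 0, -0.6, 0, 0, 0, 1]]]'

```text
clock: 12.67
position: [0.5207, 0.0539, 0.0544]
tool_rot: [1.917, -2.031, 0.423]
contact_force: [-0.2, 0.6, -0.4]
width: 0.0855
finger_force: 0.0
```

Emit:
drive_tool --deltas '[[[0, 0, -0.4, 0, 0, 0, 1], [0, 0, 0, 0, 0, 0, 1], [0, 0, 0, 0, 0, 0, 0.5], [0, 0, 0, 0, 0, 0, 0.4], [0, 0, 0, 0, 0, 0, 0.4]]]'

```text
clock: 13.08
position: [0.5238, 0.0556, 0.0429]
tool_rot: [1.919, -2.034, 0.429]
contact_force: [-0.5, 0.5, -1.0]
width: 0.059
finger_force: 85.9
```

Emit:
drive_tool --deltas '[[[0, 0, 0, 0, 0, 0, 0.4], [0, 0, 0, 0, 0, 0, 0.4], [0, 0, 0, 0, 0, 0, 0.4]]]'

```text
clock: 13.33
position: [0.5237, 0.0557, 0.0427]
tool_rot: [1.919, -2.033, 0.431]
contact_force: [-0.3, -0.8, 6.2]
width: 0.0591
finger_force: 86.2
```

Emit:
drive_tool --deltas '[[[0, 0, 0.2, 0, 0, 0, 0.4], [0, 0, 0.5, 0, 0, 0, 0.4], [0, 0, 0.7, 0, 0, -0.0039, 0.4], [0, 0, 0.8, 0, 0, -0.0039, 0.4], [0, 0, 0.8, 0, 0, -0.0039, 0.4]]]'

```text
clock: 13.75
position: [0.5218, 0.0559, 0.1623]
tool_rot: [1.836, -2.094, 0.407]
contact_force: [1.4, 0.2, -2.3]
width: 0.0591
finger_force: 86.6
```

Emit:
drive_tool --deltas '[[[0, 0, 0.7, 0, 0, -0.0039, 0.4], [0, 0, 0.5, 0, 0, -0.0039, 0.4], [0, 0, 0.35, 0, 0, 0, 0.4], [0.092, -0.3, 0, 0, 0, 0, 0.4], [0.092, -0.5, 0, 0.00684, -0.00121, 0, 0.4]]]'

```text
clock: 14.17
position: [0.5311, 0.026, 0.2226]
tool_rot: [1.813, -2.161, 0.36]
contact_force: [0.7, -0.3, -2.6]
width: 0.059
finger_force: 86.5
```

Emit:
drive_tool --deltas '[[[0.092, -0.6, 0, 0.00684, -0.00121, 0, 0.4], [0.092, -0.65, 0, 0.00684, -0.00121, 0, 0.4], [0.092, -0.65, 0, 0.00684, -0.00121, 0, 0.4], [0.092, -0.65, 0, 0.00684, -0.00121, 0, 0.4], [0.092, -0.65, 0, 0.00684, -0.00121, 0, 0.4]]]'

```text
clock: 14.58
position: [0.5476, -0.1059, 0.2224]
tool_rot: [1.926, -2.306, 0.167]
contact_force: [0.3, 1.2, -1.4]
width: 0.0595
finger_force: 86.5
```

Emit:
drive_tool --deltas '[[[0.092, -0.6, 0, 0.00684, -0.00121, 0, 0.4], [0.092, -0.5, 0, 0.00684, -0.00121, 0, 0.4], [0.092, -0.45, 0, 0, 0, 0, 0.4], [0.092, -0.3, 0, 0, 0, 0, 0.4], [0, 0, 0, 0, 0, 0, 0.4]]]'

```text
clock: 15.0
position: [0.563, -0.1811, 0.2222]
tool_rot: [1.965, -2.362, 0.087]
contact_force: [0.2, 0.2, -3.8]
width: 0.059
finger_force: 86.5
```

```bash
python3 - <<'E'
from h import *
im2,w2=cloud("top"); im,w=cloud("wrist"); save("w6",im); np.save("w6.npy",w); np.save("t6.npy",w2)
s=get_state();print(s["clock"],s["position"],s["q"],s["width"],s["contact_force"]); print(Ro.from_rotvec(s["tool_rot"]).as_matrix().round(3))
save("t6",im2)
cv2.imwrite("pics/m6.png",np.hstack([cv2.resize(im[:,:,::-1],(440,330)),cv2.resize(im2[190:290,430:545,::-1],(350,330))]))
E
```

```text
15.1 [ 0.56259091 -0.17810669  0.22234209] [-0.2608026   0.37432028 -0.01831884  1.17256184 -0.08658774 -1.6519701 ] 0.059248239913721114 [ 0.38992336  0.31828638 -2.88954777]
[[-0.178 -0.984 -0.017]
 [-0.98   0.179 -0.085]
 [ 0.087  0.001 -0.996]]
```

View pics/m6.png

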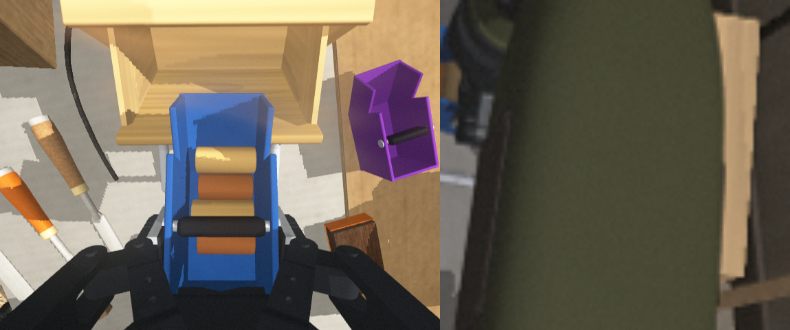

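The left half (wrist view) shows the lip centred over the open mouth, with the lip at (222,97) and the mouth spanning x 120–330. All four offcuts are still in the tub. The arm hides the bin in the top view on the right. Now I'll pour with the lip held in place.

Emit:
drive_tool --deltas '[[[-0.011, -0.06, 0.101, 0.00957, -0.00169, 0, 0.4], [-0.011, -0.06, 0.101, 0.00957, -0.00169, 0, 0.4], [-0.013, -0.075, 0.0925, 0.00957, -0.00169, 0, 0.4], [-0.013, -0.075, 0.0925, 0.00957, -0.00169, 0, 0.4], [0, 0, 0, 0, 0, 0, 0.4]]]'

```text
clock: 15.52
position: [0.5611, -0.1899, 0.2388]
tool_rot: [-1.933, 2.318, 0.153]
contact_force: [-0.6, -0.9, -3.3]
width: 0.0591
finger_force: 86.5
```

Emit:
drive_tool --deltas '[[[-0.015, -0.087, 0.0825, 0.00957, -0.00169, 0, 0.4], [-0.015, -0.087, 0.0825, 0.00957, -0.00169, 0, 0.4], [0, 0, 0, 0, 0, 0, 0.4], [0, 0, 0, 0, 0, 0, 0.4], [0, 0, 0, 0, 0, 0, 0.4]]]'

```text
clock: 15.93
position: [0.5602, -0.1947, 0.2451]
tool_rot: [-1.872, 2.239, 0.263]
contact_force: [0.4, 0.3, -2.7]
width: 0.0588
finger_force: 87.2
```

Emit:
drive_tool --deltas '[[[-0.018, -0.1, 0.07, 0.00957, -0.00169, 0, 0.4], [0, 0, 0, 0, 0, 0, 0.4], [-0.018, -0.1, 0.07, 0.00957, -0.00169, 0, 0.4], [0, 0, 0, 0, 0, 0, 0.4], [0, 0, 0, 0, 0, 0, 0.4]]]'

```text
clock: 16.35
position: [0.5588, -0.2039, 0.2507]
tool_rot: [-1.803, 2.161, 0.367]
contact_force: [-0.1, 0.4, -2.0]
width: 0.0591
finger_force: 87.3
```

Emit:
drive_tool --deltas '[[[-0.019, -0.108, 0.0575, 0.00957, -0.00169, 0, 0.4], [0, 0, 0, 0, 0, 0, 0.4], [-0.019, -0.108, 0.0575, 0.00957, -0.00169, 0, 0.4], [0, 0, 0, 0, 0, 0, 0.4], [0, 0, 0, 0, 0, 0, 0.4]]]'

```text
clock: 16.77
position: [0.5572, -0.2127, 0.2551]
tool_rot: [-1.733, 2.078, 0.465]
contact_force: [-0.4, 0.7, -0.6]
width: 0.0591
finger_force: 87.4
```

Emit:
drive_tool --deltas '[[[-0.021, -0.118, 0.044, 0.00957, -0.00169, 0, 0.4], [-0.021, -0.118, 0.044, 0.00957, -0.00169, 0, 0.4], [0, 0, 0, 0, 0, 0, 0.4], [0, 0, 0, 0, 0, 0, 0.4], [0, 0, 0, 0, 0, 0, 0.4]]]'

```text
clock: 17.18
position: [0.5558, -0.2214, 0.2594]
tool_rot: [-1.663, 1.991, 0.557]
contact_force: [0.1, -0.8, -1.2]
width: 0.0591
finger_force: 87.4
```

```bash
python3 - <<'E'
from h import *
im,w=cloud("wrist"); im2,w2=cloud("scene"); save("w7",im); save("s7",im2); np.save("w7.npy",w)
s=get_state();print(s["clock"],s["position"],s["q"],s["width"],s["contact_force"]); print(Ro.from_rotvec(s["tool_rot"]).as_matrix().round(3))
cv2.imwrite("pics/m7.png",np.hstack([cv2.resize(im[:,:,::-1],(440,330)),cv2.resize(im2[100:230,290:430,::-1],(355,330))]))
E
```

```text
17.2833 [ 0.55577951 -0.2211751   0.25987002] [-0.65976533  0.59234078  0.2697763   1.58422733  0.55982524 -2.14990751] 0.05897687354579155 [ 0.0284867   0.13581048 -1.76326644]
[[-0.142 -0.984  0.105]
 [-0.787  0.177  0.591]
 [-0.6    0.002 -0.8  ]]
```

View pics/m7.png

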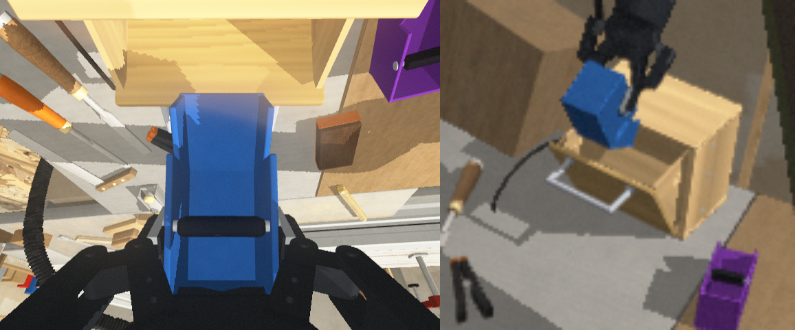

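The left half shows the tub empty. The right half shows the tub tipped over the open bin with nothing spilled on the bench around it. Now I'll go back upright and over the standing place.

Emit:
drive_tool --deltas '[[[0, 0, 0.4, 0, 0, 0, 0.4], [0, 0.1, 0.6, 0, 0, 0, 0.4], [-0.08, 0.6, 0, -0.01696, 0.003, 0, 0.4], [-0.08, 0.7, 0, -0.01696, 0.003, 0, 0.4], [-0.08, 0.7, 0, -0.01696, 0.003, 0, 0.4]]]'

```text
clock: 17.7
position: [0.5466, -0.1382, 0.3001]
tool_rot: [-1.845, 2.216, 0.29]
contact_force: [0.3, 1.4, -0.7]
width: 0.0592
finger_force: 87.3
```

Emit:
drive_tool --deltas '[[[-0.08, 0.7, 0, -0.01696, 0.003, 0, 0.4], [-0.08, 0.7, 0, -0.01696, 0.003, 0, 0.4], [-0.08, 0.7, 0, -0.01696, 0.003, 0, 0.4], [-0.08, 0.7, 0, -0.01696, 0.003, 0, 0.4], [-0.08, 0.7, 0, -0.01696, 0.003, 0, 0.4]]]'

```text
clock: 18.12
position: [0.5294, 0.004, 0.3017]
tool_rot: [1.901, -2.278, 0.222]
contact_force: [0.2, -0.5, -2.4]
width: 0.0589
finger_force: 87.3
```

Emit:
drive_tool --deltas '[[[-0.08, 0.7, 0, -0.01696, 0.003, 0, 0.4], [-0.08, 0.6, 0, -0.01696, 0.003, 0, 0.4], [0, 0, 0, 0, 0, 0, 0.4], [0, 0, 0, 0, 0, 0, 0.4]]]'

```text
clock: 18.45
position: [0.5232, 0.0582, 0.2982]
tool_rot: [1.79, -2.128, 0.398]
contact_force: [0.3, -0.8, -2.0]
width: 0.0591
finger_force: 87.5
```

```bash
python3 - <<'E'
from h import *
s=get_state();print(s["clock"],s["position"],s["q"],s["width"],s["contact_force"]); print(Ro.from_rotvec(s["tool_rot"]).as_matrix().round(3))
im2,w2=cloud("top"); save("t8",im2); np.save("t8.npy",w2)
im,w=cloud("scene"); save("s8",im)
cv2.imwrite("pics/m8.png",np.hstack([cv2.resize(im2[170:300,270:545,::-1],None,fx=1.5,fy=2.5),cv2.resize(im[100:230,290:430,::-1],(355,325))]))
E
```

```text
18.45 [0.52315424 0.05824843 0.29821129] [ 0.33244917  0.3897771   0.12225305  1.52441773 -0.37931584 -1.02366506] 0.05907542010738653 [ 0.26699384 -0.76770468 -1.9790431 ]
[[-0.155 -0.985 -0.072]
 [-0.893  0.171 -0.417]
 [ 0.423 -0.001 -0.906]]
```

View pics/m8.png

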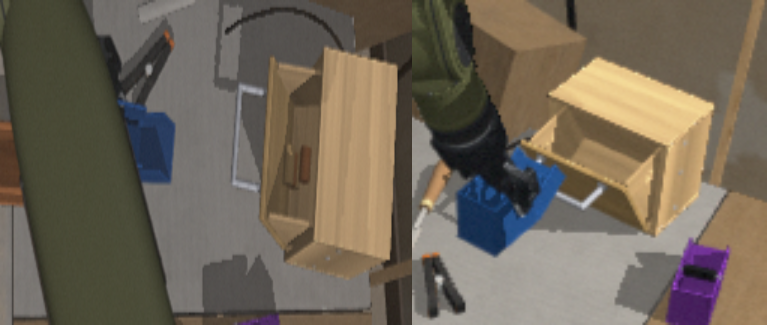

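The left half shows the bin still open with offcuts at (290–305,165), and the empty tub held level at (150,140). The right half agrees. Now lowering.

Emit:
drive_tool --deltas '[[[0, 0, -0.5, 0, 0, 0, 0.4], [0, 0, -0.8, 0, 0, 0, 0.4], [0, 0, -0.8, 0, 0, 0, 0.4], [0, 0, -0.8, 0, 0, 0, 0.4], [0, 0, -0.8, 0, 0, 0, 0.4]]]'

```text
clock: 18.97
position: [0.5238, 0.0516, 0.1513]
tool_rot: [1.778, -2.142, 0.398]
contact_force: [0.7, -0.7, -1.7]
width: 0.0592
finger_force: 87.4
```

Emit:
drive_tool --deltas '[[[0, 0, -0.8, 0, 0, 0, 0.4], [0, 0, -0.8, 0, 0, 0, 0.4], [0, 0, -0.5, 0, 0, 0, 0.4], [0, 0, -0.3, 0, 0, 0, 0.4], [0, 0, -0.1, 0, 0, 0, 0.4]]]'

```text
clock: 19.38
position: [0.5223, 0.0513, 0.0501]
tool_rot: [1.776, -2.137, 0.395]
contact_force: [-0.6, -0.7, -1.2]
width: 0.059
finger_force: 87.4
```

Emit:
drive_tool --deltas '[[[0, 0, -0.05, 0, 0, 0, 0.4], [0, 0, 0, 0, 0, 0, 0.4], [0, 0, 0, 0, 0, 0, 0.4]]]'

```text
clock: 19.63
position: [0.5245, 0.0534, 0.0506]
tool_rot: [1.781, -2.138, 0.399]
contact_force: [0.4, 1.1, -0.7]
width: 0.0592
finger_force: 87.4
```

Emit:
drive_tool --deltas '[[[0, 0, -0.1, 0, 0, 0, 0.4], [0, 0, -0.03, 0, 0, 0, 0.4], [0, 0, 0, 0, 0, 0, 0.4]]]'

```text
clock: 19.88
position: [0.5236, 0.054, 0.0442]
tool_rot: [1.782, -2.135, 0.398]
contact_force: [0.1, -0.3, -2.7]
width: 0.0591
finger_force: 87.4
```

Emit:
drive_tool --deltas '[[[0, 0, -0.03, 0, 0, 0, 0.4], [0, 0, 0, 0, 0, 0, 0.4]]]'

```text
clock: 20.05
position: [0.5237, 0.0541, 0.0429]
tool_rot: [1.782, -2.134, 0.398]
contact_force: [0.6, 0.2, -0.4]
width: 0.0594
finger_force: 87.7
```

Emit:
drive_tool --deltas '[[[0, 0, -0.03, 0, 0, 0, 0.4], [0, 0, 0, 0, 0, 0, 0.4]]]'

```text
clock: 20.22
position: [0.5237, 0.054, 0.0428]
tool_rot: [1.782, -2.134, 0.399]
contact_force: [-1.5, 1.5, 5.4]
width: 0.0589
finger_force: 88.5
```

Emit:
drive_tool --deltas '[[[0, 0, 0, 0, 0, 0, 1], [0, 0, 0, 0, 0, 0, 1], [0, 0, 0, 0, 0, 0, 1], [0, 0, 0, 0, 0, 0, 1], [0, 0, 0.3, 0, 0, 0, 1]]]'

```text
clock: 20.63
position: [0.522, 0.0535, 0.0519]
tool_rot: [1.78, -2.131, 0.395]
contact_force: [-0.1, 0.3, 0.1]
width: 0.0855
finger_force: 0.0
```

Emit:
drive_tool --deltas '[[[0, 0, 0.6, 0, 0, 0, 1], [0, 0, 0.8, 0, 0, 0, 1], [0, 0, 0.8, 0, 0, 0, 1], [0, 0, 0.8, 0, 0, 0, 1], [0, 0, 0.8, 0, 0, 0, 1]]]'

```text
clock: 21.05
position: [0.5231, 0.0537, 0.2069]
tool_rot: [1.781, -2.134, 0.398]
contact_force: [0.2, 0.1, -0.1]
width: 0.0859
finger_force: 0.0
```

Emit:
drive_tool --deltas '[[[0, 0.5, 0.3, 0, 0, 0, 1], [0, 0.8, 0, 0, 0, 0, 1], [0, 0.5, 0, 0, 0, 0, 1], [0, 0, 0, 0, 0, 0, 1], [0, 0, 0, 0, 0, 0, 1]]]'

```text
clock: 21.47
position: [0.5236, 0.1266, 0.2173]
tool_rot: [1.784, -2.132, 0.399]
contact_force: [0.3, 0.2, -0.4]
width: 0.0852
finger_force: 0.0
```

```bash
python3 - <<'E'
from h import *
s=get_state();print(s["clock"],s["position"],s["contact_force"])
im2,w2=cloud("top"); im,w=cloud("wrist"); im3,_=cloud("scene")
b=(im[...,2]>im[...,0]+40)&(im[...,2]>80)&(abs(w[...,0]-.52)<.06)&(abs(w[...,1]-.04)<.12); P=w[b];P=P[P[:,2]>.06]; print("rim z",np.percentile(P[:,2],[2,50,98]),cv2.minAreaRect(P[:,:2].astype(np.float32)))
cv2.imwrite("pics/m9.png",np.vstack([np.hstack([cv2.resize(im[:,:,::-1],(400,300)),cv2.resize(im3[170:320,220:420,::-1],(400,300))]),np.hstack([cv2.resize(im2[190:290,440:540,::-1],(300,300)),cv2.resize(im2[170:310,240:440,::-1],(500,300))])]))
E
```

```text
21.4667 [0.52357403 0.12659095 0.21727341] [ 0.34233554  0.20040688 -0.38660093]
rim z [0.06091238 0.07075216 0.07244688] ((0.5217029452323914, 0.04591025412082672), (0.12216785550117493, 0.06093544140458107), 79.47575378417969)
```

View pics/m9.png

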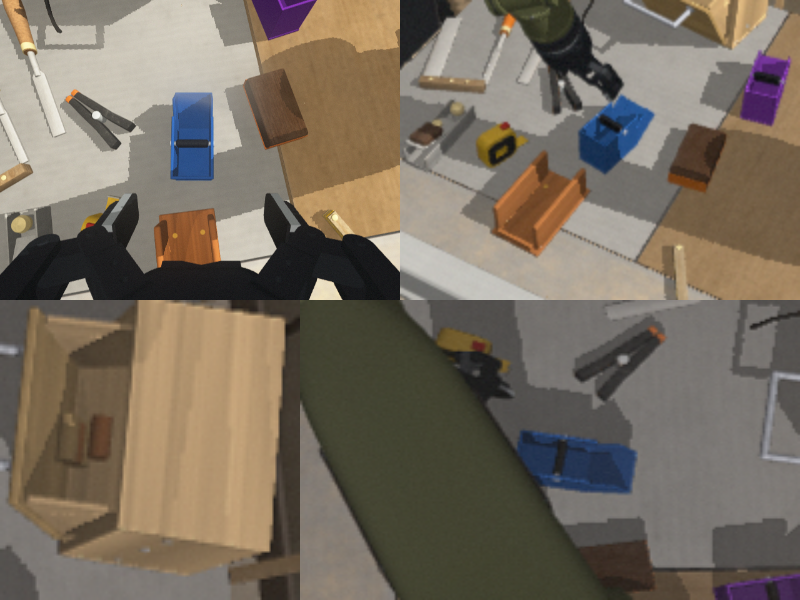

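The empty tub stands upright and clear of the cradle (wrist view, 192,135). The offcuts are in the open bin at lower left (70–100,435) and none are on the bench. The tape, clamp and sander look undisturbed, so I'm handing in.

```bash
python3 -c "
from rig import *
print(hand_in())"
```

```text
the job is handed in; nothing more can be done
None
```

The job is handed in at about 21.5 s: the bin is fully open, the offcuts are poured into it, and the empty tub stands upright on the bench clear of the cradle. The last pictures show no offcuts in the tub or on the bench, though only about three of the four could be made out inside the bin.

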